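Pack the three slim cigars in the slots of their length

ROBOT

A 6-joint arm with a two-finger parallel gripper is mounted at the origin on a cart in front of the work surface, level with it; the furniture and walls round the work are solid. World frame = base frame: x ahead of the robot, y to its left, z up, the work surface at z = 0. Lengths are in m, angles in degrees, forces in N, time in s.
With the tool pointing down it reaches from about 0.4 to 0.825 m from the base axis. Payload 7 kg.
Tool frame: the origin (TCP) lies midway between the tips of the shut fingers; the grasp point (between the pads) lies 19 mm behind it; z points along the fingers, y is the line along which they close (so a half turn about z gives the same grasp; the last joint's range is limited). The gripper opens to 88 mm and grips with 3 to 60 N. Pads are 19 mm wide; open, the fingers measure 130 mm over their backs; the gripper's body (78 mm by 193 mm) begins 47 mm behind the grasp point.
Start: joints at [-59.582, 20.546, 0.682, 0, -70.136, -16.507], TCP at [0.162, -0.655, 0.227] pointing down, gripper open.
Joint ranges: [-176.03, 176.03], [-82.01, 121.73], [-58.28, 71.71], [-173.87, 95.51], [-174.79, -0.11], [-173.66, 173.66]. Speed limits (degrees/s): [136.94, 136.94, 172.46, 180, 180, 180].

INTERFACE

Orientations are given as a 3x3 rotation matrix whose columns are the frame's x, y, z axes.
In Python, from rig import robot gives the robot as it stands. Calls block until the motion is done:
- robot.goto(position, orientation): joint-space move of the TCP to a pose.
- robot.servo_line(position, ori=None, speed=0.15): straight line of the TCP; ori=None keeps the orientation; speed is the mean speed in m/s.
- robot.movej(angles): joint-space move.
- robot.move_gripper(opening): opening from 0.0 (shut) to 1.0 (fully open); the grip force is fixed at half the most; returns when the fingers have stopped.
- robot.dwell(seconds).
- robot.ik(position, orientation): joint angles nearest the present ones, or None.
- robot.grab_frame(name): name is "scene" or "top" or "wrist"; returns (picture, depth): 420x560x3 uint8, red, green, blue; 420x560 float32, m along the optical axis (not along the pixel's ray), 0 where there is no reading.
- robot.camera_info(name): a dict with "vfov" (degrees; the focal length in pixels is half the picture's height over the tangent of half this angle, whatever the lens; pixels are square), "cx", "cy" (the principal point, pixels), "view" (4x4, takes a point from world to camera coordinates); the wrist camera has in their place "T_tool_cam" (4x4, takes a point from camera to tool coordinates, whose origin is the TCP and whose axes are the flange's). Camera axes: x right, y down, z forward; pixel columns grow to the right and rows downward; lengths in m; the calibration is good to about 2 mm. A picture is of the moment at which its call begins: read the wrist's pose just before it. camera_info takes no time and is no camera call.
A pose or a line that the arm cannot do raises robot.Unreachable and nothing moves.
- robot.job_done(): hands the job in; it is judged then, once.
Readings, each from a call of its own:
- robot.read_t(): time.
- robot.read_qpos(): joint angles.
- robot.read_qvel(): joint speeds.
- robot.read_effort(): joint torques, N m.
- robot.read_position(): TCP position.
- robot.read_tcp_rot(): TCP orientation.
- robot.read_force(): force on the tool from outside, world axes, zero at the start.
- robot.read_ft_torque(): the same for the moment, N m.
- robot.read_grip_width(): opening from 0.0 (shut) to 1.0 (fully open).
- robot.read_finger_force(): force on a finger pad.
Only numpy, scipy, OpenCV 4.12 (cv2) and the standard library are available. Lean on these libraries where they do the work, as an engineer would, in place of code of your own. Each camera call takes 0.05 s, during which the arm holds its last target. There are 200 camera calls.

TASK

Three whole slim cigars of different length lie about on the bench: pack them into the wooden tray, each lying down in the slot that is cut to its own length. The thick cigar and the short cut-off stub do not belong in the tray: leave them, and the wooden block, where they lie.

Things in the scene. Friction and masses are not known exactly. Their poses are not given: they have to be found in the camera images.
- cigar_long: the long slim brown cigar: 150 mm long, 19 mm in diameter (it behaves as a bar 17 mm wide and 19 mm high that does not roll), about 20 g, lying on the worktop. Origin on its axis at mid-length, so 9.5 mm above whatever it lies on; own x runs along its length, z up. Grasp it across, at the middle.
- cigar_medium: the medium slim brown cigar: 125 mm long, 19 mm in diameter (it behaves as a bar 17 mm wide and 19 mm high that does not roll), about 20 g, lying on the worktop. Origin on its axis at mid-length, so 9.5 mm above whatever it lies on; own x runs along its length, z up. Grasp it across, at the middle.
- cigar_short: the short slim brown cigar: 100 mm long, 19 mm in diameter (it behaves as a bar 17 mm wide and 19 mm high that does not roll), about 20 g, lying on the worktop. Origin on its axis at mid-length, so 9.5 mm above whatever it lies on; own x runs along its length, z up. Grasp it across, at the middle.
- cigar_thick: a cigar that does not belong in the tray: clearly thicker, 30 mm in diameter, 125 mm long, lying on the worktop. Origin on its axis at mid-length, x along its length.
- cigar_stub: a cut-off cigar stub that does not belong in the tray: 19 mm in diameter but only 60 mm long, lying on the worktop. Origin on its axis at mid-length, x along its length.
- block: a small dark hardwood block, 37 x 50 x 18 mm, lying among the cigars; a bystander. Origin at the centre of its underside, z up.
- tray: shallow wooden packing tray, fixed to the worktop, 216 mm (own x) by 226 mm (own y); base 8 mm thick, rim 8 mm wide and 19 mm high. Three light wood inserts lie in it side by side along its y, 69.5 mm apart, each with one slot running along x. Which insert lies where differs. Origin at the centre of its underside.
- slot_long: light wood insert in the tray, 196 (own x) x 68.5 (y) x 17 mm, with the long slot: grey-felt-lined, along x, 174 mm long, 34 wide, 9 deep. Over the middle 56 mm of its length both side rails are cut down to floor level as finger room. Origin at the centre of its underside, below the slot's middle, 8 mm above the worktop; z up. Above the worktop the slot floor is 16 mm, the insert's top 25 mm.
- slot_medium: light wood insert in the tray, 196 (own x) x 68.5 (y) x 17 mm, with the medium slot: grey-felt-lined, along x, 149 mm long, 34 wide, 9 deep. Over the middle 56 mm of its length both side rails are cut down to floor level as finger room. Origin at the centre of its underside, below the slot's middle, 8 mm above the worktop; z up. Above the worktop the slot floor is 16 mm, the insert's top 25 mm.
- slot_short: light wood insert in the tray, 196 (own x) x 68.5 (y) x 17 mm, with the short slot: grey-felt-lined, along x, 124 mm long, 34 wide, 9 deep. Over the middle 56 mm of its length both side rails are cut down to floor level as finger room. Origin at the centre of its underside, below the slot's middle, 8 mm above the worktop; z up. Above the worktop the slot floor is 16 mm, the insert's top 25 mm.
There are look-alikes about, which are no part of the job. What is shaped like the cigar_medium but pink or purple is not meant.

How it is judged (in metres and radians):
At the end, for the whole second after the job is handed in: Each slim cigar lies at rest on the floor of the slot of its own length (middle within 15 mm along and 12 mm across, height within 3.5 mm, direction within 0.22 rad, either way round); thick cigar, stub and block are within 20 mm of where they were (x of cigar_long in the frame of slot_long between -0.015 and 0.015 m and y of cigar_long in the frame of slot_long between -0.012 and 0.012 m and z of cigar_long in the frame of slot_long between 0.0135 and 0.0205 m and angle between the x axis of cigar_long and the x axis of slot_long, either way round below 0.22 rad and linear speed of each of cigar_long, cigar_medium, cigar_short below 0.02 m/s and angular speed of each of cigar_long, cigar_medium, cigar_short below 0.2 rad/s and x of cigar_medium in the frame of slot_medium between -0.015 and 0.015 m and y of cigar_medium in the frame of slot_medium between -0.012 and 0.012 m and z of cigar_medium in the frame of slot_medium between 0.0135 and 0.0205 m and angle between the x axis of cigar_medium and the x axis of slot_medium, either way round below 0.22 rad and x of cigar_short in the frame of slot_short between -0.015 and 0.015 m and y of cigar_short in the frame of slot_short between -0.012 and 0.012 m and z of cigar_short in the frame of slot_short between 0.0135 and 0.0205 m and angle between the x axis of cigar_short and the x axis of slot_short, either way round below 0.22 rad and distance of each of cigar_thick, cigar_stub, block from where it was at the start of the episode below 0.02 m); the robot touches nothing.
It fails at once if the thick cigar is moved more than 20 mm (distance of cigar_thick from where it was at the start of the episode above 0.02 m).
It fails at once if the stub is moved more than 20 mm (distance of cigar_stub from where it was at the start of the episode above 0.02 m).
It fails at once if the wooden block is moved more than 20 mm (distance of block from where it was at the start of the episode above 0.02 m).
It also fails if it takes over 72 s, if anything falls off the work surface, if the arm or the gripper's body presses on something with over 40 N, if the wrist force passes 120 N, or if a joint passes its speed limit or range.

## Working session

There is one attempt and no reset: what is moved stays moved. The work goes in short steps, each a Python script; the robot and the scene stay as the last script left them, time stands still between calls to the robot, and variables do not carry over. Pictures are saved under pics/ and viewed, at most 14 in all, crops included, and the job is handed in when it is done.

```bash
mkdir -p pics
python3 - <<'E'
from rig import robot
import cv2,numpy as np
for n in ("top","scene"):
    p,d=robot.grab_frame(n); cv2.imwrite(f"pics/{n}0.png",p[:,:,::-1]); np.savez(f"{n}0.npz",p=p,d=d)
    print(n,robot.camera_info(n), (d>0).mean(), d[d>0].min(), d.max())
print(robot.camera_info("wrist"),robot.read_t())
E
```

```text
top {'vfov': 56.36100843726954, 'cx': 277.28546357339235, 'cy': 203.197041269353, 'view': array([[-0.01767648, -0.99981706, -0.00730696,  0.03697836],
       [-0.98779383,  0.01859416, -0.15465321,  0.5175365 ],
       [ 0.15476078,  0.00448405, -0.9879418 ,  0.82332334],
       [ 0.        ,  0.        ,  0.        ,  1.        ]])} 0.9960501700680272 0.34748864 1.6042099
scene {'vfov': 44.16014443477975, 'cx': 274.6109265279925, 'cy': 215.6224316525537, 'view': array([[-0.77619056, -0.63041107,  0.01049263,  0.41071424],
       [-0.45472572,  0.54819582, -0.7019301 ,  0.25746623],
       [ 0.43675249, -0.54960278, -0.71216855,  0.92888154],
       [ 0.        ,  0.        ,  0.        ,  1.        ]])} 0.9959438775510204 0.5547579 3.3501737
{'vfov': 67.38854299370006, 'cx': 281.2579221069275, 'cy': 209.0689169661597, 'T_tool_cam': array([[-2.66890600e-04, -9.57031997e-01, -2.89982216e-01,
         7.94356674e-02],
       [ 9.99999964e-01, -2.59671696e-04, -6.33710218e-05,
        -6.47542932e-04],
       [-1.46520781e-05, -2.89982222e-01,  9.57032032e-01,
        -1.57378042e-01],
       [ 0.00000000e+00,  0.00000000e+00,  0.00000000e+00,
         1.00000000e+00]])} 0.1
```

View pics/top0.png

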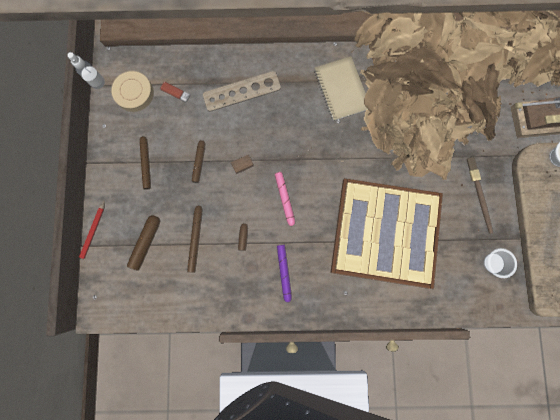

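View pics/scene0.png

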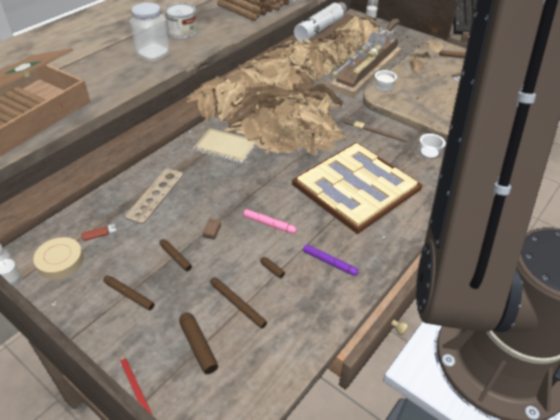

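The top view shows slim cigars at (145,162), (198,161) and (195,238), the thick one at (144,242), the stub at (243,236) and the block at (243,165). The tray is at (387,232), with its slots at about (357,227), (390,233) and (421,230). The scene view agrees.

```bash
cat > h.py <<'E'
import numpy as np,cv2
def K(ci): 
    return 210/np.tan(np.radians(ci["vfov"]/2))
def cast(ci,V,px,z):
    "pixels (N,2) -> world points on plane z; V world->cam"
    px=np.atleast_2d(px).astype(float); f=K(ci)
    r=np.c_[(px[:,0]-ci["cx"])/f,(px[:,1]-ci["cy"])/f,np.ones(len(px))]
    R=V[:3,:3]; c=-R.T@V[:3,3]; w=r@R
    return c+w*((z-c[2])/w[:,2])[:,None]
def rect(P):
    "min-area rect of world xy points -> centre, length, width, angle of long axis deg"
    (c,(w,h),a)=cv2.minAreaRect((P[:,:2]*1000).astype(np.float32))
    if w<h: w,h,a=h,w,a+90
    return np.round([c[0],c[1],w,h,(a+90)%180-90],1)
def blobs(mask,amin):
    cs,_=cv2.findContours(mask.astype(np.uint8),cv2.RETR_EXTERNAL,cv2.CHAIN_APPROX_NONE)
    return [c[:,0] for c in cs if cv2.contourArea(c)>amin]
E
python3 - <<'E'
from rig import robot; from h import *
for n,boxC,boxT in (("top",(110,125,265,285),(325,170,450,295)),("scene",(90,210,295,380),(285,140,425,235))):
    D=np.load(n+"0.npz");p=D["p"];d=D["d"];ci=robot.camera_info(n);V=np.array(ci["view"])
    hsv=cv2.cvtColor(p,cv2.COLOR_RGB2HSV)
    def win(m,b): o=np.zeros_like(m);o[b[1]:b[3],b[0]:b[2]]=m[b[1]:b[3],b[0]:b[2]];return o
    dark=win((hsv[...,2]<95)&(hsv[...,1]>80),boxC)
    print(n,"cigars")
    for c in blobs(dark,60): print(c.mean(0).round(),rect(cast(ci,V,c,.0095)))
    felt=win((hsv[...,0]>95)&(hsv[...,0]<140)&(hsv[...,1]>20)&(hsv[...,1]<140),boxT)
    print("felt")
    for c in blobs(felt,60): print(c.mean(0).round(),rect(cast(ci,V,c,.016)))
    wood=win((hsv[...,0]<30)&(hsv[...,2]>170)|felt,boxT)
    print("inserts")
    for c in blobs(cv2.morphologyEx(wood.astype(np.uint8),cv2.MORPH_CLOSE,np.ones((5,5))),800): print(c.mean(0).round(),rect(cast(ci,V,c,.025)))
    cv2.imwrite(f"pics/m{n}.png",np.hstack([dark*255,felt*255]))
    # depth check: camera z of worktop vs plane
    u,v=(300,150) if n=="top" else (270,330)
    P=cast(ci,V,[(u,v)],0)[0]; print("depth",d[v,u],(V[:3,:3]@P+V[:3,3])[2])
E
```

```text
top cigars
[143. 242.] [440.8 330.8 123.9  29.1 -22.4]
[195. 234.] [447.1 216.3 146.7  16.3  -6. ]
[198. 159.] [626.4 210.   96.4  15.2  -7.9]
[144. 163.] [626.3 335.2 122.   16.8   6. ]
felt
[418. 237.] [ 440.7 -285.7  145.8   32.1   -9.8]
[356. 227.] [ 464.5 -148.9  120.4   31.9   -9.9]
[387. 233.] [ 452.6 -217.2  170.7   31.7   -9.9]
inserts
[388. 233.] [ 452.5 -216.2  207.8  196.7   80.1]
depth 0.92645586 0.9238438381881959
scene cigars
[198. 343.] [445.4 326.2 132.3  27.4 -23.2]
[237. 304.] [448.6 219.4 148.   14.8  -2.7]
[129. 295.] [625.9 338.1 122.   14.7   9.6]
[175. 257.] [626.7 210.2  97.   13.7  -8.6]
felt
[336. 194.] [ 468.9 -150.6  110.5   25.6  -10. ]
[358. 182.] [ 456.7 -219.   160.7   25.   -10. ]
[376. 169.] [ 444.9 -287.7  134.7   24.2  -10.2]
inserts
[357. 182.] [ 452.7 -214.6  218.8  204.8   79.9]
depth 0.9633255 0.9660885450570267[ WARN:0@0.080] global loadsave.cpp:1063 imwrite_ Unsupported depth image for selected encoder is fallbacked to CV_8U.
```

Both views agree to about 3 mm, and every size matches the specification. Next I'll look down with the wrist camera over the tray, then over each cigar, and check reachability.

```bash
cat >> h.py <<'E'
def ori(a,s=1):
    a=np.radians(a); x=s*np.array([np.cos(a),np.sin(a),0]); z=np.array([0,0,-1.]); return np.c_[x,np.cross(z,x),z]
def wrist(robot):
    T=np.eye(4);T[:3,:3]=robot.read_tcp_rot();T[:3,3]=robot.read_position()
    ci=robot.camera_info("wrist"); p,d=robot.grab_frame("wrist")
    return p,ci,np.linalg.inv(T@np.array(ci["T_tool_cam"])),T
def feltmask(p):
    h=cv2.cvtColor(p,cv2.COLOR_RGB2HSV); return (h[...,0]>95)&(h[...,0]<140)&(h[...,1]>20)&(h[...,1]<140)
def darkmask(p):
    h=cv2.cvtColor(p,cv2.COLOR_RGB2HSV); return (h[...,2]<95)&(h[...,1]>80)
E
python3 - <<'E'
from rig import robot; from h import *
print(robot.read_tcp_rot().round(2))
C=[(.447,.217,-5),(.626,.336,6),(.626,.210,-8),(.4525,-.217,-9.9),(.441,-.286,-9.9),(.4645,-.149,-9.9)]
for x,y,a in C:
    for s in(1,-1):
        print([None if q is None else np.round(q) for q in (robot.ik([x,y,z],ori(a,s)) for z in (.004,.2))])
robot.goto([.4,-.217,.27],ori(-9.9)); robot.dwell(.2)
p,ci,V,T=wrist(robot); cv2.imwrite("pics/w1.png",p[:,:,::-1])
for c in blobs(feltmask(p),300): print(c.mean(0).round(),rect(cast(ci,V,c,.016)))
print(robot.read_t())
E
```

```text
[[-0.97 -0.24 -0.  ]
 [-0.24  0.97  0.  ]
 [ 0.    0.   -1.  ]]
[array([ 49.,  19., -37.,   0., -34.,  36.]), array([ 49.,   5., -24.,   0., -62.,  36.])]
[array([  49.,   19.,  -37.,   -0.,  -34., -144.]), array([  49.,    5.,  -24.,    0.,  -62., -144.])]
[array([ 44.,  35.,  -8.,   0., -48.,  52.]), array([ 44.,  25.,   4.,   0., -69.,  52.])]
[array([  44.,   35.,   -8.,    0.,  -48., -128.]), array([  44.,   25.,    4.,    0.,  -69., -128.])]
[array([ 35.,  31., -15.,   0., -44.,  47.]), array([ 35.,  20.,  -3.,   0., -66.,  47.])]
[array([  35.,   31.,  -15.,   -0.,  -44., -133.]), array([  35.,   20.,   -3.,    0.,  -66., -133.])]
[array([ -3.,  20., -36.,   0., -34.,  83.]), array([ -3.,   5., -23.,   0., -62.,  83.])]
[array([ -3.,  20., -36.,   0., -34., -97.]), array([ -3.,   5., -23.,   0., -62., -97.])]
[array([-12.,  21., -33.,   0., -36.,  92.]), array([-12.,   8., -20.,   0., -62.,  92.])]
[array([-12.,  21., -33.,   0., -36., -88.]), array([-12.,   8., -20.,   0., -62., -88.])]
[array([  5.,  19., -38.,   0., -33.,  75.]), array([  5.,   4., -25.,   0., -62.,  75.])]
[array([   5.,   19.,  -38.,   -0.,  -33., -105.]), array([   5.,    4.,  -25.,    0.,  -62., -105.])]
[294. 331.] [ 141.2 -170.1  957.7  319.8   80. ]
[219. 133.] [ 463.5 -149.4  122.9   32.2   -9.9]
[329. 132.] [ 440.  -286.8  146.3   33.    -9.9]
[274. 131.] [ 451.4 -217.5  172.4   33.1  -10.2]
2.1667
```

View pics/w1.png

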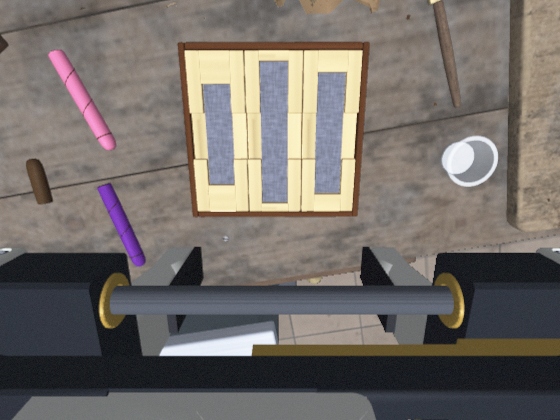

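The wrist view shows all three slots, at (219,133), (274,131) and (329,132), and matches the top view within 1.5 mm. I'll start with the long cigar.

```bash
cat >> h.py <<'E'
SLOT=dict(long=(.452,-.2174),medium=(.4403,-.2865),short=(.464,-.149)); SA=-9.9
CIG=dict(long=(.447,.217,-5,.150),medium=(.626,.336,6,.125),short=(.626,.210,-8,.100))
def look(robot,n):
    x,y,a,L=CIG[n]; robot.goto([x-.055,y,.25],ori(a)); robot.dwell(.15)
    p,ci,V,T=wrist(robot); cv2.imwrite(f"pics/look_{n}.png",p[:,:,::-1])
    m=darkmask(p); m[245:]=0
    best=None
    for c in blobs(m,300):
        r=rect(cast(ci,V,c,.0095))
        if np.hypot(r[0]/1e3-x,r[1]/1e3-y)<.03: best=r; print(n,"seen",c.mean(0).round(),r)
    assert best is not None and abs(best[2]/1e3-L)<.008 and 13<best[3]<23, best
    return best[0]/1e3,best[1]/1e3,best[4]
def pick(robot,n):
    x,y,a=look(robot,n); robot.move_gripper(.5)
    robot.goto([x,y,.07],ori(a)); robot.servo_line([x,y,.004],speed=.1)
    robot.move_gripper(0); print("width mm",robot.read_grip_width()*88,"F",robot.read_finger_force())
    robot.servo_line([x,y,.12],speed=.15); print("lifted",robot.read_grip_width()*88,robot.read_t())
def place(robot,n):
    x,y=SLOT[n]; robot.goto([x,y,.12],ori(SA)); robot.servo_line([x,y,.045],speed=.12); robot.servo_line([x,y,.0205],speed=.04)
    print("at",robot.read_position().round(4),robot.read_force().round(1),robot.read_grip_width()*88)
    robot.move_gripper(.34); robot.servo_line([x,y,.13],speed=.12); print("t",robot.read_t())
E
python3 - <<'E'
from rig import robot; from h import *
pick(robot,"long")
p,ci,V,T=wrist(robot); cv2.imwrite("pics/held.png",p[:,:,::-1])
E
```

```text
long seen [278. 131.] [445.1 214.6 149.9  17.4  -5.6]
width mm 16.924365428944036 F 30.000807344913483
lifted 16.827541638419465 7.9333
```

View pics/held.png

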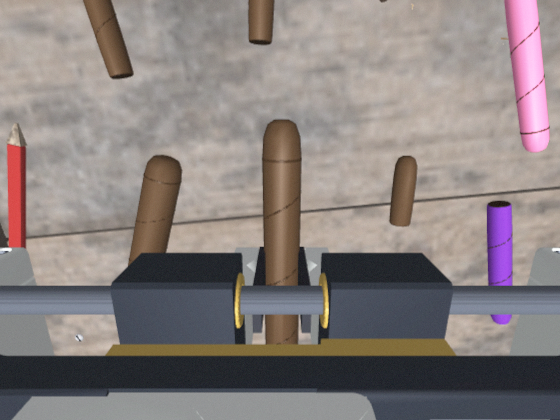

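The long cigar is held straight at (283,250), and the thick one at (155,205) and the stub at (403,190) are undisturbed. I'll place it and carry on with the medium one.

Run:
```python
from rig import robot; from h import *
place(robot,"long"); x,y=SLOT["long"]
robot.goto([.4,-.217,.27],ori(SA)); robot.dwell(.15)
p,ci,V,T=wrist(robot); cv2.imwrite("pics/p1.png",p[:,:,::-1])
m=darkmask(p); m[245:]=0
for c in blobs(m,300): print(c.mean(0).round(),rect(cast(ci,V,c,.0255)))
```

```text
at [ 0.4514 -0.2174  0.0203] [-2.1  1.2  3. ] 16.83544155298457
t 12.6833
[ 39. 177.] [448.7  92.3  57.3  20.4  -3.7]
[274. 131.] [ 451.5 -218.   149.7   16.9   -9.9]
```

View pics/p1.png

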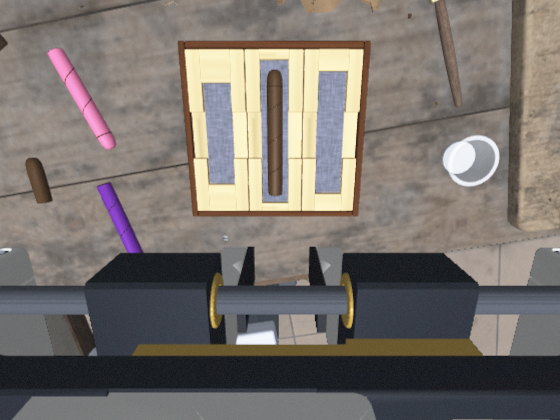

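The long cigar is centred in its slot at (274,131), in the middle insert. Now the other two.

Run:
```python
from rig import robot; from h import *
for n in("medium","short"):
    pick(robot,n); 
    assert 14<robot.read_grip_width()*88<20
    place(robot,n)
robot.goto([.4,-.217,.27],ori(SA)); robot.dwell(.3)
p,ci,V,T=wrist(robot); cv2.imwrite("pics/p2.png",p[:,:,::-1])
m=darkmask(p); m[245:]=0
for c in blobs(m,300): print(c.mean(0).round(),rect(cast(ci,V,c,.0255)))
robot.movej([-59.582, 20.546, 0.682, 0, -70.136, -16.507]); p,d=robot.grab_frame("top"); cv2.imwrite("pics/top2.png",p[:,:,::-1]); np.savez("top2.npz",p=p,d=d)
print(robot.read_t())
```

```text
Traceback (most recent call last):
  File "h.py", line 41, in pick
    x,y,a=look(robot,n); robot.move_gripper(.5)
          ~~~~^^^^^^^^^
  File "h.py", line 38, in look
    assert best is not None and abs(best[2]/1e3-L)<.008 and 13<best[3]<23, best
           ^^^^^^^^^^^^^^^^^^^^^^^^^^^^^^^^^^^^^^^^^^^^^^^^^^^^^^^^^^^^^^
AssertionError: None
```

View pics/look_medium.png

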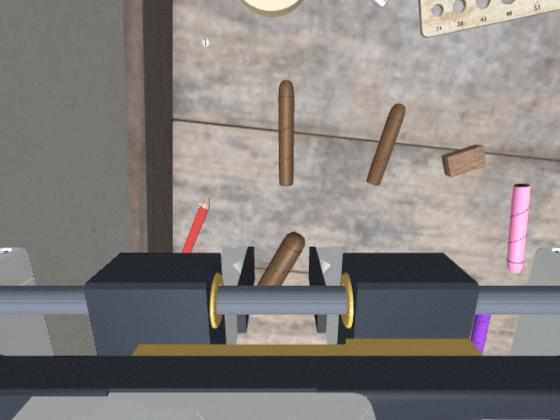

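Run:
```python
from h import *
p=cv2.imread("pics/look_medium.png")[:,:,::-1].copy(); m=darkmask(p); m[245:]=0
for c in blobs(m,50): print(c.mean(0).round(),cv2.contourArea(c), c.min(0),c.max(0))
```

```text
[293. 238.] 67.5 [281 232] [303 244]
[380. 142.] 65.0 [367 104] [398 181]
```

The picture shows the medium cigar at (287,132) and the short one at (387,143), as expected. They are only brighter here than my mask allows, so I'll tune it on the saved picture.

Run:
```python
from h import *
p=cv2.imread("pics/look_medium.png")[:,:,::-1].copy(); h=cv2.cvtColor(p,cv2.COLOR_RGB2HSV)
for q in((132,287),(132,300),(110,284),(150,292),(143,387),(143,410)): print(q,h[q])
for v,s in((110,80),(125,80),(125,100),(140,100)):
    m=((h[...,2]<v)&(h[...,1]>s)).astype(np.uint8); m[245:]=0; m=cv2.morphologyEx(cv2.morphologyEx(m,cv2.MORPH_CLOSE,np.ones((3,3))),cv2.MORPH_OPEN,np.ones((5,5)))
    print(v,s,[(c.mean(0).round(),np.round(cv2.minAreaRect(c)[1],1)) for c in blobs(m,300)])
```

```text
(132, 287) [ 14  87 155]
(132, 300) [  9  30 112]
(110, 284) [ 15  93 145]
(150, 292) [ 15 118  91]
(143, 387) [ 15 102 135]
(143, 410) [ 13  34 159]
110 80 []
125 80 [(array([386., 134.]), array([10. , 66.6]))]
125 100 [(array([385., 135.]), array([ 9.2, 66.1]))]
140 100 [(array([386., 143.]), array([14. , 82.9]))]
```

```bash
cat >> h.py <<'E'
def darkmask(p):
    h=cv2.cvtColor(p,cv2.COLOR_RGB2HSV); m=((h[...,2]<185)&(h[...,1]>68)&(h[...,0]<25)).astype(np.uint8); m[245:]=0
    return cv2.morphologyEx(cv2.morphologyEx(m,cv2.MORPH_CLOSE,np.ones((3,3))),cv2.MORPH_OPEN,np.ones((5,5)))
E
python3 - <<'E'
from rig import robot; from h import *
for n in("medium","short"):
    pick(robot,n); 
    assert 14<robot.read_grip_width()*88<20
    place(robot,n)
robot.goto([.4,-.217,.27],ori(SA)); robot.dwell(.3)
p,ci,V,T=wrist(robot); cv2.imwrite("pics/p2.png",p[:,:,::-1])
for c in blobs(darkmask(p),300): print(c.mean(0).round(),rect(cast(ci,V,c,.0255)))
robot.movej([-59.582, 20.546, 0.682, 0, -70.136, -16.507]); p,d=robot.grab_frame("top"); cv2.imwrite("pics/top2.png",p[:,:,::-1])
print(robot.read_t())
E
```

```text
medium seen [286. 133.] [624.6 334.1 124.6  16.6   5.9]
width mm 16.969128970908457 F 29.999865889549255
lifted 16.417157191381577 19.8583
at [ 0.4398 -0.2863  0.0203] [-1.8  2.1  3.9] 17.12278232052598
t 25.275
short seen [274. 134.] [624.3 209.4  99.7  17.4  -8.8]
width mm 17.04246556407154 F 30.000423789024353
lifted 16.88709325919017 30.975
at [ 0.4634 -0.149   0.0202] [-2.3  0.9  2.5] 16.957902074881257
t 35.5417
[ 38. 181.] [448.   93.1  57.2  22.   -6.4]
[219. 135.] [ 463.8 -150.    99.3   17.3  -10.1]
[331. 134.] [ 439.5 -287.1  124.7   17.3   -9.8]
[275. 133.] [ 451.5 -217.9  148.8   16.6   -9.9]
[276. 110.] [ 452.  -218.5  221.3  210.8   80.1]
[320.   5.] [ 581.3 -293.9   42.1   11.6   80.1]
38.4667
```

View pics/p2.png

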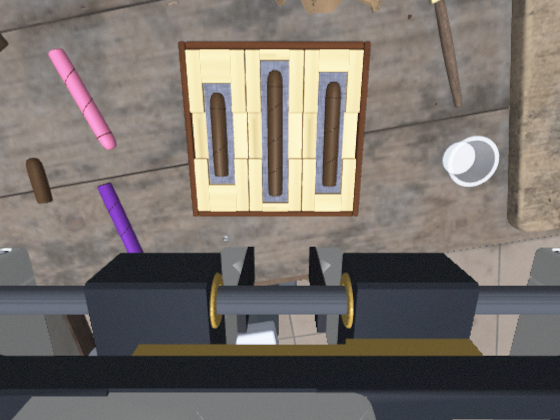

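View pics/top2.png

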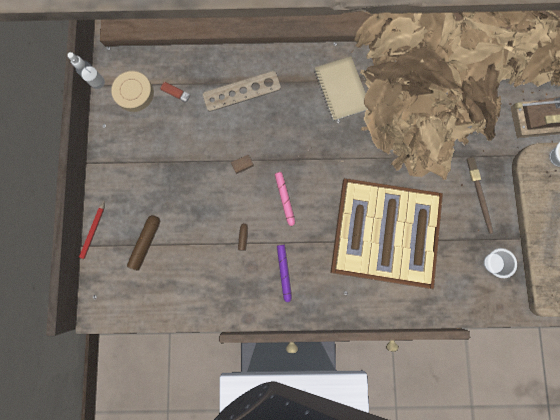

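All three cigars lie centred in their slots, at (219,135), (275,133) and (331,134) in the wrist view. In the top view the thick cigar at (144,242), the stub at (243,236) and the block at (243,165) have not moved.

```bash
python3 -c "
from rig import robot
print(robot.job_done())"
```

```text
the job is handed in; nothing more can be done
None
```

The job is handed in at about 38 s of the allowed 72 s: the final pictures show each slim cigar within about 1 mm of the centre of its own slot, and the thick cigar, stub and block where they were; no verdict came back.

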